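Set a microscope stage stop and hold the heated plate against it

TASK

Turn the black knob on the white microscope base until the red pointer of the stop fence stands on the green mark (not the grey one). Then lay the heated glass plate flat on the base, its edge with the two screw holes squarely against both orange buffers of the fence and the holes opposite the fence's two screws, and press it there steadily with about 10 newtons so I can put the screws in. Go gently with the glass, move the fence only by its knob, leave everything else on the bench alone, and finish still holding and pressing the plate: do not let go.

Things in the scene. Friction and masses are not known exactly. Their poses are not given: they have to be found in the camera images.
- base: White microscope base, 260 (x) by 330 (y) mm, fixed; its flat top (the stage) is 55 mm above the bench. Origin: middle of the underside, z up; y = the way the fence slides and the plate is pressed. Along its far (+x) edge: a dark rail (14 mm above the stage), a white scale ledge at the +y half, and at the -y end a gear housing 50 by 50 mm, 30 mm high, that carries the knob
- stage_center (a point): Middle of the lit round window, on the stage surface (55 mm above the bench), at (-20, 0) mm in the base's frame; axes as the base. The plate slides on the stage with ordinary friction: press it down only lightly, so that the push reaches the buffers
- knob_grip (a point): Point on the axis of the black knurled knob, 101 mm above the bench, at (105, -105) mm in the base's frame. The knob is round, 32 mm in diameter, 24 mm high, its axis vertical, free all round; it stands from 85 mm (top of the gear housing) to 109 mm above the bench. Grip it from above
- drive_knob (a joint): Knob angle in rad, growing clockwise seen from above, range -3.6 to 3.6. A rack couples it to the fence: each rad clockwise moves fence and pointer 8 mm along the base's +y (away from the knob), anticlockwise brings them back. It takes about 0.2 N m to turn and stays where left; direct pushes above about 23 N would shift the fence
- pointer (a point): Tip of the red pointer of the fence, over the white scale ledge, 70 mm above the bench; it moves with the fence along the base's y
- mark_green: Green clip-on index at the outer (+x) edge of the scale, 20 by 6 (along y) mm, a white line along its middle. Origin: middle of its width, at its inner end, at stage height; axes as the base. The pointer is on the mark when both have the same y in the base's frame (within 2.5 mm)
- mark_grey: Grey clip-on index of the same shape, for another plate; not wanted now
- fence: Aluminium stop bar, 130 mm long (along x), 27 mm high, on a carriage on the rail; brass thumbscrews at 20 mm either side of its middle. Origin: on the stage, mid-length, in the plane of the free buffer faces, which look to -y; the bar's face is 8 mm behind. Axes as the base; at (-20, 60) mm in the base's frame at knob angle 0. The plate's middle belongs level with it, within 6 mm along x
- buffer_near: Orange soft buffer, 16 wide by 12 mm high, on the fence at 42 mm to -x of its middle. Origin: middle of its front face, 8 mm above the stage. It springs back towards +y by up to 7 mm at 1.5 N per mm; the two together give 1 mm per 3 N (about 3.3 mm at 10 N)
- buffer_far: The same buffer at 42 mm to +x of the fence's middle
- plate: Heated glass plate in an aluminium frame, 110 (x) by 90 (y) by 10 mm, 0.2 to 0.34 kg, with a black connector head on its -y side. Origin: middle of its underside, z up. Its +y edge carries the two screw holes (at x = -20 and 20 mm) and goes against the buffers; the plate ends with its axes parallel to the base's
- plate_head (a point): Grip point inside the connector head of the plate: the head is 46 (x) by 26 (y) mm and stands from 10 to 40 mm above the plate's underside; this point is 30 mm to -y of the plate's middle and 32 mm above its underside. Grip it from above across its 26 mm
- plate_edge (a point): Middle of the plate's +y edge, 45 mm from the plate's middle, 5 mm above its underside
- mouse: Black computer mouse, 100 by 58 by 30 mm, on a white notepad at the left. Leave alone. Origin under its middle
- adapter: Black power adapter, 55 by 105 by 34 mm, on the right. Leave alone. Origin under its middle
- dish: Clear covered culture dish, 92 mm across, 16 mm high, front right. Leave alone. Origin under its middle
- screwdriver: Screwdriver lying far right. Leave alone. Origin under its middle
- carton: Cardboard carton, 50 by 200 by 45 mm, at the back. Leave alone. Origin under its middle
- camera: Small black microscope camera, 50 mm cube with a lens, on the left. Leave alone. Origin under the cube's middle
Mind the look-alikes: they are no part of the job. Of the things that look like the plate, the middle-sized one is meant.

How it is judged:
On the way, in this order (a step that is already met when the one before it is completed fails the run):
1. the red pointer stands on the green mark (y of pointer in the frame of mark_green between -0.0025 and 0.0025 m), for 0.4 s.
2. the plate, flat on the base and held in the fingers, is pressed squarely against both buffers for two seconds (all of step 1 and contact force between plate and fence between 6 and 15 N and contact force between plate and buffer_near above 1.5 N and contact force between plate and buffer_far above 1.5 N and x of plate_edge in the frame of fence between -0.006 and 0.006 m and z of plate in the frame of stage_center between -0.002 and 0.003 m and angle between plate's own z axis and vertical below 0.05 rad and contact force between the fingers and plate above 1.5 N and linear speed of plate below 0.02 m/s), for 2 s.
At the end, for the whole second after the job is handed in: Pointer within 2.5 mm of the green mark's line; plate flat on the stage (within 3 mm, 0.05 rad), its holed edge centred on the fence within 6 mm, pressed on the fence with 6 to 15 N in all and over 1.5 N on each buffer, at rest, still held in the fingers (all of step 2); the arm keeps its last pose, push and grip.
It fails at once if the plate is rammed against the fence (over 25 N) (contact force between plate and fence above 25 N).
It fails at once if the plate is banged or forced down on the base (over 40 N) (contact force between plate and base above 40 N).
It fails at once if the fence is shoved by the fingers instead of driven by its knob (over 10 N) (contact force between the fingers and fence above 10 N).
It fails at once if another thing on the bench is moved more than 30 mm (distance of any of mouse, adapter, dish, screwdriver, carton, camera from where it was at the start of the episode above 0.03 m).
It also fails if it takes over 72 s, if anything falls off the work surface, if the arm or the gripper's body presses on something with over 40 N, if the wrist force passes 120 N, or if a joint passes its speed limit or range.

ROBOT

A 7-joint arm with a two-finger parallel gripper is mounted at the origin on the work surface. World frame = base frame: x ahead of the robot, y to its left, z up, the work surface at z = 0. Lengths are in m, angles in rad, forces in N, time in s.
With the tool pointing down it reaches from about 0.4 to 0.85 m from the base axis. Payload 4.5 kg.
Tool frame: the origin (TCP) lies midway between the tips of the shut fingers; the grasp point (between the pads) lies 19 mm behind it (r.grip_point_offset is the distance from the TCP to the grasp point, in m); z points along the fingers, y is the line along which they close (so a half turn about z gives the same grasp; the last joint's range is limited). The gripper opens to 88 mm and grips with 3 to 60 N. Pads are 18 mm wide; open, the fingers measure 123 mm over their backs; the gripper's body (75 mm by 187 mm) begins 45 mm behind the grasp point.
Start: joints at [1.371, 0.689, -0.195, 1.565, 0.157, 0.902, -0.215], TCP at [0.145, -0.608, 0.239] pointing down, gripper open.
Joint ranges: [-3.01, 3.01], [-0.46, 2.08], [-1.47, 1.51], [0.13, 2.56], [-1, 4.14], [0.04, 2.09], [-2.66, 2.66]. Speed limits (rad/s): [2.57, 2.57, 3.14, 3.14, 3.14, 3.14, 3.14].

INTERFACE

Orientations are given as a unit quaternion [x, y, z, w].
In Python, from plant import r, optics gives the robot as it stands.
- The arm moves only by the shell command python3 -m pendant 'ROWS' [OPENING] [FORCE]. ROWS is JSON, a list of rows, each a list of 6 numbers: the shift along the tool's x, y, z as a fraction of full scale, then the turn, a rotation vector about the tool's x, y, z as a fraction of full scale. A call has 1 to 5 rows; each row shifts and turns the commanded pose from where the row before left it, along the tool's axes as they then stand; what a row does not reach is not made up. Full scale, the value 1, is 0.025 m for a shift and pi rad for a turn. A row lasts 1/12 s, in which the tool goes at most 41.7 mm and 7.16 degrees, less where a joint would pass 70% of its speed; a pose out of reach is approached as far as the arm can. A call with a number of a shift or a turn outside -1 to 1 is refused whole. A call with a gripper value outside its range is refused whole. OPENING is the opening, from -1 (shut) to 1 (fully open), set as the call begins (- or left out, the last holds). The fingers move at their own pace and stop on an object; FORCE is the grip in N (left out, the last holds). Time passes only in rows, so rows that do not move let the fingers close. It gives the time, the measured TCP pose, the force, the opening and the grip force at its end, in the units of the state.
- r.get_state(): the state, without advancing time (a new reading comes with each control period).
- optics.snapshot(name): name is "side" or "top" or "wrist"; returns (picture, depth): 420x560x3 uint8, blue, green, red; 420x560 float32, m along the optical axis (not along the pixel's ray), 0 where there is no reading.
- optics.calibration(name): a dict with "vfov" (degrees; the focal length in pixels is half the picture's height over the tangent of half this angle, whatever the lens; pixels are square), "cx", "cy" (the principal point, pixels), "cam_to_world" (4x4, takes a point from camera to world coordinates); the wrist camera has in their place "tool_from_camera" (4x4, takes a point from camera to tool coordinates, whose origin is the TCP and whose axes are the flange's). Camera axes: x right, y up, looking along -z (the intrinsics and any distortion apply to the point x, -y, -z); pixel columns grow to the right and rows downward; lengths in m; the calibration is good to about 2 mm. A picture is of the moment at which its call begins: read the wrist's pose just before it. calibration takes no time and is no camera call.
- r.finish_job(): hands the job in; it is judged then, once.
The state is a dict: "clock": time; "q": joint angles; "qd": joint speeds; "joint_torque": joint torques, N m; "tool_pos": TCP position; "eef_rot": TCP orientation; "contact_force": force on the tool from outside, world axes, zero at the start; "moment": the same for the moment, N m; "opening": opening from 0.0 (shut) to 1.0 (fully open); "finger_force": force on a finger pad.
Only numpy, scipy, OpenCV 4.12 (cv2) and the standard library are available. Lean on these libraries where they do the work, as an engineer would, in place of code of your own. Each camera call takes 0.05 s, during which the arm holds its last target. There are 200 camera calls.

## Working session

There is one attempt and no reset: what is moved stays moved. The work goes in short steps, Python scripts to look and compute and a shell command to move; the robot and the scene stay as the last step left them, time stands still between calls to the robot, and variables do not carry over. Pictures are saved under pics/ and viewed, at most 13 in all, crops included, and the job is handed in when it is done.

```bash
ls; mkdir -p pics; python3 - <<'E'
from plant import r, optics
import cv2, numpy as np
s=r.get_state(); print(s)
for n in ("top","side","wrist"):
    im,d=optics.snapshot(n); cv2.imwrite(f"pics/{n}0.png",im); np.save(f"pics/{n}0.npy",d)
    print(n,optics.calibration(n))
E
```

```text
pics
{'clock': 0.0, 'q': array([ 1.37079089,  0.6899877 , -0.19452367,  1.56636952,  0.15730007,
        0.90249367, -0.21511581]), 'qd': array([ 1.74904333e-03, -2.19574382e-06,  8.46188109e-04,  6.74209096e-04,
        2.68149112e-04, -1.39145849e-03,  2.81901260e-04]), 'joint_torque': array([ 3.42663907e-05, -5.27561545e+01, -1.26665600e+00, -1.53433746e+01,
       -5.25898975e-02,  6.44944055e-03,  2.01964426e-04]), 'tool_pos': array([ 0.14460684, -0.6073756 ,  0.23790117]), 'eef_rot': array([ 9.93169601e-01,  1.16675934e-01, -1.72901911e-04, -9.16653411e-04]), 'contact_force': array([-0.40198962, -0.48718573,  0.1125723 ]), 'moment': array([-0.02513824, -0.00330778,  0.0515294 ]), 'finger_force': 0.0, 'opening': 0.99824834698846}
top {'vfov': 49.822057530377684, 'cx': 279.09823908843134, 'cy': 208.17744668665938, 'cam_to_world': array([[ 0.02255594,  0.98942961, -0.14324897,  0.33808588],
       [-0.99971893,  0.02127639, -0.01045815,  0.01127466],
       [-0.00729978,  0.1434446 ,  0.98963143,  1.42376189],
       [ 0.        ,  0.        ,  0.        ,  1.        ]])}
side {'vfov': 47.98068630165619, 'cx': 280.3668117877675, 'cy': 208.08075546999368, 'cam_to_world': array([[-0.89559437,  0.2091433 , -0.39264464, -0.07872444],
       [-0.44433932, -0.46369541,  0.76651754,  1.15392459],
       [-0.0217555 ,  0.86095624,  0.50821359,  0.84990837],
       [ 0.        ,  0.        ,  0.        ,  1.        ]])}
wrist {'vfov': 59.77913356564226, 'cx': 282.30611987900465, 'cy': 206.1308380420732, 'tool_from_camera': array([[ 4.04830643e-04,  9.63936979e-01,  2.66130299e-01,
         6.84555944e-02],
       [ 9.99999269e-01, -6.93523617e-04,  9.90803058e-04,
         3.45871791e-04],
       [ 1.13963935e-03,  2.66129703e-01, -9.63936555e-01,
        -1.45877571e-01],
       [ 0.00000000e+00,  0.00000000e+00,  0.00000000e+00,
         1.00000000e+00]])}
```

View pics/top0.png

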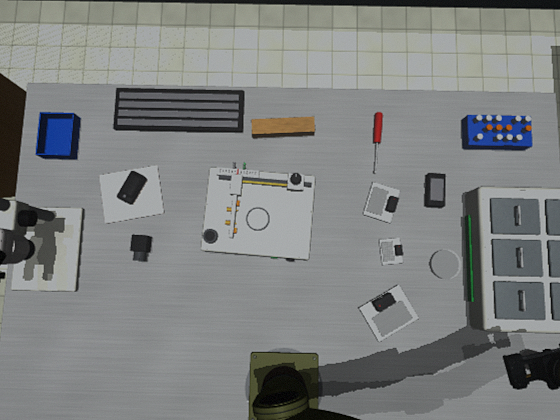

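View pics/side0.png

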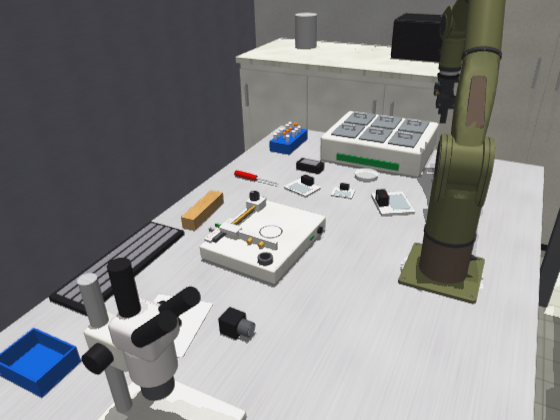

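The top view shows the base at about (258,213) with its knob at (296,179). There are three plate look-alikes at (381,200), (391,250) and (388,312). The (381,200) one looks middle-sized, which I'll check by measurement. Next come coarse positions.

```bash
cat > h.py <<'E'
from plant import r, optics
import cv2, numpy as np
from scipy.spatial.transform import Rotation as R
def cam(name, st=None):
    c=optics.calibration(name)
    f=210/np.tan(np.radians(c["vfov"]/2))
    if name=="wrist":
        T=np.eye(4); T[:3,:3]=R.from_quat(st["eef_rot"]).as_matrix(); T[:3,3]=st["tool_pos"]
        M=T@c["tool_from_camera"]
    else: M=c["cam_to_world"]
    return f,c["cx"],c["cy"],M
def ray(C,uv):
    f,cx,cy,M=C; uv=np.atleast_2d(np.asarray(uv,float))
    d=np.c_[(uv[:,0]-cx)/f,-(uv[:,1]-cy)/f,-np.ones(len(uv))]
    return M[:3,3],d@M[:3,:3].T
def plane(C,uv,z):
    o,d=ray(C,uv); return o+d*((z-o[2])/d[:,2])[:,None]
def depthpt(C,uv,dep):
    o,d=ray(C,uv); return o+d*np.asarray(dep)[:,None]
def tri(C1,p1,C2,p2):
    o1,d1=ray(C1,p1);o2,d2=ray(C2,p2)
    A=np.c_[d1[0],-d2[0]]; s=np.linalg.lstsq(A,o2-o1,rcond=None)[0]
    a=o1+s[0]*d1[0];b=o2+s[1]*d2[0]; return (a+b)/2,np.linalg.norm(a-b)
def proj(C,P):
    f,cx,cy,M=C; p=(np.atleast_2d(P)-M[:3,3])@M[:3,:3]
    return np.c_[cx+f*p[:,0]/-p[:,2], cy-f*p[:,1]/-p[:,2]]
def shot(name,tag):
    st=r.get_state(); im,d=optics.snapshot(name); cv2.imwrite(f"pics/{tag}.png",im)
    np.savez(f"pics/{tag}.npz",d=d,pos=st["tool_pos"],rot=st["eef_rot"]); return im,d,cam(name,st)
def load(name,tag):
    z=np.load(f"pics/{tag}.npz"); return cv2.imread(f"pics/{tag}.png"),z["d"],cam(name,dict(tool_pos=z["pos"],eef_rot=z["rot"]))
def togo(P,yaw_y=None):
    "rows-total for tool to TCP position P (world) : tool-axis shift in full scales; yaw of the tool y axis"
    s=r.get_state(); Rm=R.from_quat(s["eef_rot"]).as_matrix()
    print("pos",s["tool_pos"].round(4),"yaw_y deg",np.degrees(np.arctan2(Rm[1,1],Rm[0,1])).round(2),"tool z",Rm[:,2].round(4),"shift/25mm",((np.asarray(P)-s["tool_pos"])@Rm/0.025).round(3))
E
python3 - <<'E'
from h import *
C=cam("top"); im=cv2.imread("pics/top0.png"); d=np.load("pics/top0.npy")
g=cv2.cvtColor(im,cv2.COLOR_BGR2HSV)
for n,uv,z in (("knob",(296,178),.109),("window",(258,219),.055),("fence",(234,212),.08)):
    print(n,plane(C,uv,z).round(3), depthpt(C,[uv],[d[uv[1],uv[0]]]).round(3))
# white blobs
m=((g[...,2]>195)&(g[...,1]<25)).astype(np.uint8)
m=cv2.morphologyEx(m,cv2.MORPH_CLOSE,np.ones((5,5)))
for c in cv2.findContours(m,cv2.RETR_EXTERNAL,cv2.CHAIN_APPROX_SIMPLE)[0]:
    if cv2.contourArea(c)<200: continue
    b=cv2.boxPoints(cv2.minAreaRect(c)); ctr=b.mean(0)
    z=.055 if cv2.contourArea(c)>6000 else .01
    P=plane(C,b,z); print(ctr.round(),P.mean(0).round(3),[np.linalg.norm(P[1]-P[0]).round(3),np.linalg.norm(P[2]-P[1]).round(3)],np.degrees(np.arctan2(*(P[1]-P[0])[1::-1])).round(1))
E
```

```text
knob [[ 0.62  -0.023  0.109]] [[ 0.619 -0.023  0.111]]
window [[0.501 0.089 0.055]] [[0.502 0.089 0.054]]
fence [[0.518 0.161 0.08 ]] [[0.518 0.161 0.078]]
```

```bash

python3 -m pendant '[[0.5,-0.5,0,0,0,0.037],[1,-0.9,0,0,0,0.037],[1,-0.9,0,0,0,0],[1,-0.9,0,0,0,0],[1,-0.9,0,0,0,0]]'
python3 -m pendant '[[1,-0.9,0,0,0,0],[1,-0.9,0,0,0,0],[1,-0.9,0,0,0,0],[1,-0.9,0,0,0,0],[1,-0.9,0,0,0,0]]'
python3 -m pendant '[[1,-0.9,0,0,0,0],[1,-0.9,0,0,0,0],[1,-0.9,0,0,0,0],[0.5,-0.5,0,0,0,0],[0,0,0,0,0,0]]'
python3 - <<'E'
from h import *
im,d,C=shot("wrist","w1")
E
```

```text
clock: 0.57
tool_pos: [0.2519, -0.4988, 0.2386]
eef_rot: [1.0, 0.0, -0.0, -0.0]
contact_force: [0.4, -0.7, -0.3]
opening: 0.999
finger_force: 0.0
clock: 0.98
tool_pos: [0.3769, -0.386, 0.2386]
eef_rot: [1.0, 0.001, -0.0, -0.0]
contact_force: [0.2, -0.3, -0.4]
opening: 0.999
finger_force: 0.0
clock: 1.4
tool_pos: [0.4676, -0.3023, 0.2385]
eef_rot: [1.0, 0.005, 0.001, -0.001]
contact_force: [0.3, -0.6, -0.1]
opening: 1.004
finger_force: 0.0
```

View pics/w1.png

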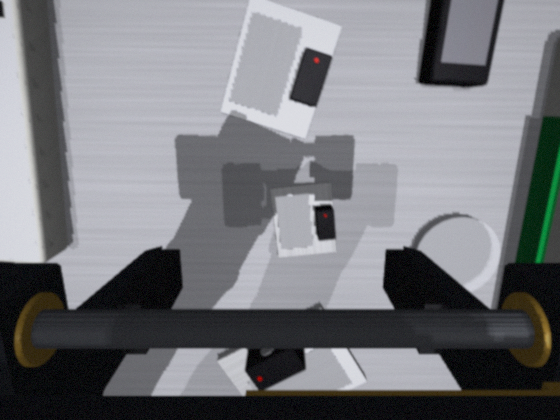

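The wrist view shows the candidate plate at about (281,68), the small one at (305,222) and the large one at the bottom. I'll get a second view of the plate, then look over the base from two places.

```bash

python3 -m pendant '[[1,-0.5,0,0,0,0],[1,-0.5,0,0,0,0],[1,-0.5,0,0,0,0],[0.5,-0.2,0,0,0,0],[0,0,0,0,0,0]]' | sed -n 2,3p
python3 -c "from h import *; shot('wrist','w2')"
python3 -m pendant '[[0,-1,-0.3,0,0,0],[0,-1,-0.3,0,0,0],[0,-1,-0.3,0,0,0],[0,-1,0,0,0,0],[0,-1,0,0,0,0]]' | sed -n 2,3p
python3 -m pendant '[[0,-1,0,0,0,0],[0,-1,0,0,0,0],[0,-1,0,0,0,0],[0,-0.5,0,0,0,0],[0,0,0,0,0,0]]' | sed -n 2,3p
python3 -m pendant '[[0,-1,0,0,0,0],[0,-0.5,0,0,0,0],[0,0,0,0,0,0]]' | sed -n 2,3p
python3 -c "from h import *; shot('wrist','w3')"
python3 -m pendant '[[0,-1,0,0,0,0],[0,-1,0,0,0,0],[0,-1,0,0,0,0],[0,-0.5,0,0,0,0],[0,0,0,0,0,0]]' | sed -n 2,3p
python3 -c "from h import *; shot('wrist','w4'); cv2.imwrite('pics/w234.png',cv2.resize(np.vstack([np.hstack([cv2.imread('pics/w2.png')[:300],cv2.imread('pics/w3.png')[:300]]),np.hstack([cv2.imread('pics/w4.png')[:300]]*2)]),(800,429)))"
```

```text
tool_pos: [0.5529, -0.2637, 0.2384]
eef_rot: [1.0, 0.002, 0.001, -0.0]
tool_pos: [0.5486, -0.1419, 0.2617]
eef_rot: [1.0, -0.002, -0.0, 0.001]
tool_pos: [0.5495, -0.0508, 0.2613]
eef_rot: [1.0, 0.002, -0.0, -0.0]
tool_pos: [0.5503, -0.0133, 0.2612]
eef_rot: [1.0, 0.002, -0.0, -0.001]
tool_pos: [0.5505, 0.0747, 0.2611]
eef_rot: [1.0, 0.002, 0.0, -0.0]
```

View pics/w4.png

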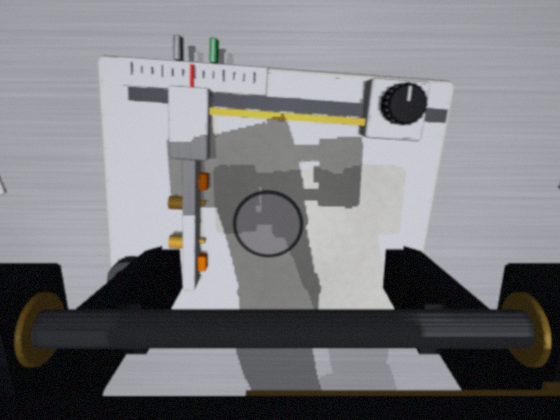

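View pics/w2.png

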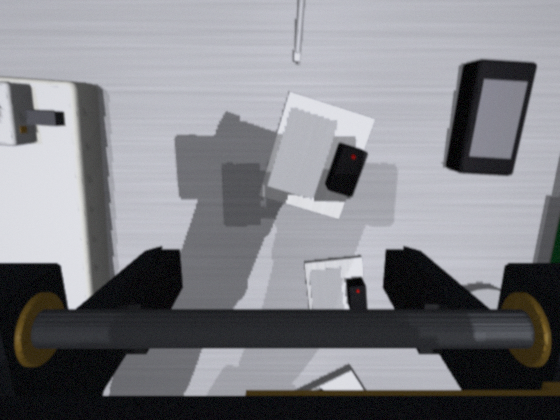

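w4 shows the knob at (403,103), the pointer at (192,75), the green mark at (214,50), grey at (178,47), the orange buffers at (203,181) and (203,262), and the window at (268,224). w2 shows the plate corners near (290,92), (375,119), (340,218) and (267,192), with the head at (347,169). Now I'll measure these.

```bash
cat > meas.py <<'E'
from h import *
def blobs(im,kind,amin=15):
    h,s,v=cv2.split(cv2.cvtColor(im,cv2.COLOR_BGR2HSV).astype(int)); 
    m={"red":((h<6)|(h>174))&(s>150)&(v>80),"green":(h>45)&(h<85)&(s>100)&(v>30),"orange":(h>6)&(h<17)&(s>170)&(v>120),"yellow":(h>20)&(h<32)&(s>130),"black":(v<50)}[kind].astype(np.uint8)
    m[262:]=0
    if kind=="black": m=cv2.morphologyEx(m,cv2.MORPH_OPEN,np.ones((7,7)))
    n,l,st,c=cv2.connectedComponentsWithStats(m)
    return [(c[i].round(1),st[i].tolist(),l==i) for i in range(1,n) if st[i][4]>=amin]
E
python3 - <<'E'
from meas import *
for t in ("w3","w4"):
    im,d,C=load("wrist",t)
    for k in ("red","green","orange","yellow","black"):
        for c,st,m in blobs(im,k): 
            ys,xs=np.nonzero(m); dd=d[ys,xs]; ok=dd>0
            P=depthpt(C,np.c_[xs,ys][ok],dd[ok]); print(t,k,c,st,"med3d",np.median(P,0).round(4) if ok.any() else None)
# plate
im,d,C=load("wrist","w2")
g=cv2.cvtColor(im,cv2.COLOR_BGR2GRAY)
for t,uvs in (("w2",[(290,92),(375,119),(340,218),(267,192)]),("w1",[(258,0),(342,27),(306,137),(221,110)])):
    im,d,C=load("wrist",t); P=plane(C,uvs,.01); print(t,P.round(4).tolist(),[np.linalg.norm(P[i]-P[(i+1)%4]).round(4) for i in range(4)])
    for c,st,m in blobs(im,"black",200)+blobs(im,"red",3):
        ys,xs=np.nonzero(m); dd=d[ys,xs]; print(t,c,st,np.median(depthpt(C,np.c_[xs,ys],dd),0).round(4))
E
```

```text
w3 red [90.2 74.7] [88, 65, 5, 21, 70] med3d [0.6434 0.1542 0.0717]
w3 green [114.2  50. ] [111, 38, 8, 24, 155] med3d [0.6644 0.1334 0.066 ]
w3 green [107.5  52.2] [107, 45, 2, 16, 22] med3d [0.6623 0.1379 0.0688]
w3 orange [108.9 180.8] [104, 173, 11, 17, 93] med3d [0.5501 0.1507 0.0689]
w3 orange [113.7 258.4] [110, 256, 9, 6, 46] med3d [0.4704 0.1554 0.0686]
w3 yellow [184.3 115.1] [108, 107, 156, 17, 898] med3d [0.6101 0.0734 0.0775]
w3 black [556.7 172.8] [554, 167, 6, 12, 65] med3d [ 0.5496 -0.3083  0.0176]
w3 black [160.1 255.7] [141, 249, 38, 13, 437] med3d [0.5593 0.0368 0.269 ]
w3 black [404.3 255.6] [386, 249, 39, 13, 451] med3d [ 0.5598 -0.0637  0.2686]
w4 red [191.7  74.6] [191, 65, 3, 21, 49] med3d [0.6446 0.1541 0.0717]
w4 green [215.3  50.4] [214, 39, 4, 24, 82] med3d [0.6643 0.1335 0.0676]
w4 orange [202.2 182.1] [199, 175, 7, 15, 98] med3d [0.5487 0.1504 0.069 ]
w4 orange [201.4 258.3] [198, 256, 8, 6, 35] med3d [0.4714 0.1562 0.0685]
w4 yellow [287.4 116. ] [209, 108, 156, 18, 876] med3d [0.6099 0.0702 0.0774]
w4 yellow [175.  242.3] [169, 240, 13, 5, 44] med3d [0
[... 711 characters left out ...]
53.1 156.5] [351, 155, 5, 4, 15] [ 0.5758 -0.3299  0.0409]
w1 [[0.6298, -0.2774, 0.01], [0.6079, -0.3559, 0.01], [0.506, -0.325, 0.01], [0.5314, -0.24, 0.01]] [np.float64(0.0815), np.float64(0.1065), np.float64(0.0888), np.float64(0.1053)]
w1 [444.4  54.4] [420, 0, 68, 86, 2454] [ 0.5723 -0.4391  0.0327]
w1 [539.  188.4] [517, 117, 43, 145, 2765] [ 0.4619 -0.5521  0.0353]
w1 [324.5 227.1] [316, 216, 18, 22, 343] [ 0.4167 -0.3451  0.0287]
w1 [160.7 255.6] [141, 249, 39, 13, 454] [ 0.4763 -0.2524  0.2462]
w1 [404.4 255.5] [386, 248, 39, 14, 462] [ 0.4773 -0.3527  0.2457]
w1 [316.  60.] [314, 58, 5, 5, 23] [ 0.5751 -0.3301  0.0404]
w1 [324.8 215.2] [323, 214, 4, 4, 13] [ 0.4295 -0.3452  0.0288]
```

```bash

python3 -m pendant '[[0.6,-0.9,0.8,0,0,0],[0.8,-0.9,0.9,0,0,0],[0.8,-0.9,0.9,0,0,0],[0,0,0.8,0,0,0],[0,0,0,0,0,0]]' | sed -n 2,3p
python3 - <<'E'
from meas import *
im,d,C=shot("wrist","w5")
cv2.imwrite("pics/w5c.png",cv2.resize(im[:250],None,fx=1.4,fy=1.4,interpolation=cv2.INTER_CUBIC))
im,d,C=load("wrist","w4")
for t in ("w3","w4"):
    im,d,C=load("wrist",t)
    for c,st,m in blobs(im,"yellow",300):
        ys,xs=np.nonzero(m); P=plane(C,np.c_[xs,ys],.077)
        vx,vy,_,_=cv2.fitLine(P[:,:2].astype(np.float32),cv2.DIST_HUBER,0,.01,.01).ravel(); print(t,"strip yaw",np.degrees(np.arctan2(vy,vx)))
E
```

```text
tool_pos: [0.6037, 0.1379, 0.1719]
eef_rot: [1.0, 0.0, -0.003, 0.002]
w3 strip yaw 86.38002
w4 strip yaw 86.36131
```

View pics/w5c.png

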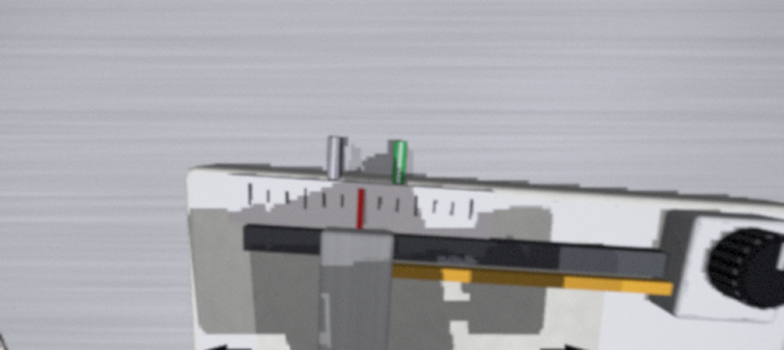

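The crop shows the pointer at crop (361,205) and the green mark with its white line at (400,160). The pointer must move toward -y.

```bash
python3 - <<'E'
from meas import *
yaw=np.radians(-3.63); ey=np.array([-np.sin(yaw),np.cos(yaw),0]); ex=np.array([np.cos(yaw),np.sin(yaw),0])
im,d,C=load("wrist","w5")
hs=cv2.cvtColor(im,cv2.COLOR_BGR2HSV)
for k in ("red","green"):
    for c,st,m in blobs(im,k,6):
        ys,xs=np.nonzero(m); P=depthpt(C,np.c_[xs,ys],d[ys,xs]); q=plane(C,c,.070 if k=="red" else .066)[0]
        print(k,c,st,"z",np.percentile(P[:,2],[10,50,90]).round(4),"xy",q.round(4),"base y",(q@ey).round(4))
for row in (108,115,122): print(row,[tuple(hs[row,x].tolist()) for x in range(276,296)], [d[row,x].round(4) for x in range(276,296,2)])
# stereo: w5 vs w4 using red and green
C4=load("wrist","w4")[2]
print(tri(C,blobs(im,"red")[0][0],C4,(191.7,74.6)))
for t in ("w5","w4","w3"):
    im,d,C=load("wrist",t)
    for c,st,m in blobs(im,"black",150):
        ys,xs=np.nonzero(m); P=depthpt(C,np.c_[xs,ys],d[ys,xs]); s=P[:,2]>.106; s&=P[:,2]<.113
        if s.sum()>100: (x,y),rad=cv2.minEnclosingCircle(P[s,:2].astype(np.float32)); print(t,"knob",x,y,rad,np.median(P[s,2]))
E
```

```text
red [257.  149.1] [256, 136, 3, 27, 72] z [0.0708 0.0716 0.0724] xy [0.6429 0.1545 0.07  ] base y 0.1949
green [282.  114.4] [281, 101, 4, 29, 62] z [0.0673 0.0684 0.0692] xy [0.6655 0.1377 0.066 ] base y 0.1796
green [287.8 115.8] [286, 102, 4, 29, 61] z [0.0675 0.0683 0.0694] xy [0.6646 0.1338 0.066 ] base y 0.1756
108 [(111, 11, 163), (120, 11, 137), (110, 7, 116), (105, 14, 111), (77, 38, 107), (69, 110, 121), (70, 167, 147), (70, 149, 163), (71, 79, 171), (77, 31, 191), (72, 44, 199), (69, 91, 188), (70, 146, 171), (69, 126, 150), (72, 49, 141), (101, 14, 151), (113, 12, 166), (120, 12, 170), (116, 12, 174), (116, 10, 184)] [np.float32(0.3071), np.float32(0.3064), np.float32(0.3059), np.float32(0.241), np.float32(0.2407), np.float32(0.241), np.float32(0.2402), np.float32(0.0), np.float32(0.3059), np.float32(0.3068)]
115 [(113, 9, 115), (114, 11, 111), (113, 9, 113), (115, 14, 112), (80, 30, 101), (71, 98, 94), (70, 153, 105), (70, 87, 138), (75, 44, 173), (77, 30, 194), (71, 57, 188), (70, 126, 174), (70, 157, 161), (69, 94, 147), (74, 29, 149), (111, 11, 164), (124, 12, 170), (
[... 316 characters left out ...]
 55, 88), (69, 138, 87), (70, 145, 97), (68, 74, 113), (71, 31, 133), (79, 25, 141), (69, 59, 129), (70, 136, 133), (70, 135, 132), (69, 55, 135), (94, 12, 145), (107, 15, 158), (120, 12, 164), (120, 10, 161), (120, 12, 168), (113, 11, 181)] [np.float32(0.3094), np.float32(0.3095), np.float32(0.2438), np.float32(0.2414), np.float32(0.2421), np.float32(0.2422), np.float32(0.2428), np.float32(0.3098), np.float32(0.3092), np.float32(0.31)]
(array([0.64370567, 0.15392462, 0.0733641 ]), np.float64(0.0010358488377608817))
w5 knob 0.6205430030822754 -0.019452635198831558 0.015810539945960045 0.10855497154728802
w4 knob 0.6204380393028259 -0.022161435335874557 0.01576940529048443 0.10870548328511387
```

```bash

python3 -m pendant '[[0,1,0,0,0,0],[0.2,1,0,0,0,0],[0.2,1,0,0,0,0],[0.2,1,0,0,0,0],[0.1,1,0,0,0,0]]' | sed -n 2,3p
python3 -m pendant '[[0,1,0.3,0,0,0],[0,0.4,0.4,0,0,0],[0,0,0,0,0,0]]' | sed -n 2,3p
python3 -m pendant '[[0,0,0,0,0,0.038],[0,0,0,0,0,0.038],[0,0,0,0,0,0.038],[0,0,0,0,0,0.038],[0,0,0,0,0,0.038]]' | sed -n 2,3p
python3 -m pendant '[[0,0,0,0,0,0.038],[0,0,0,0,0,0.038],[0,0,0,0,0,0.038],[0,0,0,0,0,0.038],[0,0,0,0,0,0]]' | sed -n 2,3p
python3 - <<'E'
from h import *
s=r.get_state(); print(s["q"].round(3),s["contact_force"].round(2)); togo([.620,-.0225,.090])
E
```

```text
tool_pos: [0.6236, 0.0105, 0.1783]
eef_rot: [1.0, -0.001, 0.001, 0.001]
tool_pos: [0.6215, -0.0262, 0.1583]
eef_rot: [1.0, -0.003, -0.001, 0.002]
tool_pos: [0.6228, -0.0177, 0.1594]
eef_rot: [0.955, -0.295, -0.0, -0.001]
tool_pos: [0.6228, -0.0175, 0.1591]
eef_rot: [0.859, -0.512, -0.0, -0.0]
[-0.178  0.798  0.244  1.658 -0.267  0.718 -2.448] [-0.03 -0.5  -0.09]
pos [ 0.6228 -0.0175  0.1591] yaw_y deg -151.54 tool z [-2.e-04  1.e-03 -1.e+00] shift/25mm [0.125 0.195 2.765]
```

```bash

python3 -m pendant '[[0.125,0.195,0.5,0,0,0],[0,0,0.7,0,0,0],[0,0,0.7,0,0,0],[0,0,0.5,0,0,0],[0,0,0.2,0,0,0]]'
python3 -c "
from h import *
s=r.get_state(); togo([.620,-.0225,.090])
im,d,C=shot('wrist','w6')
print('knob top centre should project at',proj(C,[.620,-.0225,.109]))"
```

```text
clock: 5.9
tool_pos: [0.6191, -0.0235, 0.0921]
eef_rot: [0.86, -0.51, -0.002, 0.0]
contact_force: [-0.5, 0.4, 0.7]
opening: 1.002
finger_force: 0.0
pos [ 0.6191 -0.0235  0.0921] yaw_y deg -151.3 tool z [-0.0029  0.0012 -1.    ] shift/25mm [-0.016 -0.051  0.084]
knob top centre should project at [[279.06782652 288.4736538 ]]
```

```bash

python3 -m pendant '[[0,-0.05,0.05,0,0,0],[0,0,0,0,0,0],[0,0,0,0,0,0],[0,0,0,0,0,0],[0,0,0,0,0,0]]' -1 20
python3 -m pendant '[[0,0,0,0,0,0],[0,0,0,0,0,0],[0,0,0,0,0,0],[0,0,0,0,0,0],[0,0,0,0,0,0]]'
```

```text
clock: 6.37
tool_pos: [0.6217, -0.0241, 0.0931]
eef_rot: [0.86, -0.511, 0.001, -0.0]
contact_force: [-0.5, 0.0, -0.2]
opening: 0.648
finger_force: 0.0
clock: 6.78
tool_pos: [0.6214, -0.024, 0.0925]
eef_rot: [0.86, -0.511, 0.0, -0.0]
contact_force: [-0.0, -0.6, 0.6]
opening: 0.35
finger_force: 20.0
```

```bash

for i in 1 ; do
python3 -m pendant '[[0,0,0,0,0,-0.02],[0,0,0,0,0,-0.036],[0,0,0,0,0,-0.036],[0,0,0,0,0,-0.036],[0,0,0,0,0,-0.036]]' - 25
python3 -m pendant '[[0,0,0,0,0,-0.036],[0,0,0,0,0,-0.036],[0,0,0,0,0,-0.036],[0,0,0,0,0,-0.036],[0,0,0,0,0,-0.036]]'
python3 -m pendant '[[0,0,0,0,0,-0.036],[0,0,0,0,0,-0.036],[0,0,0,0,0,-0.036],[0,0,0,0,0,-0.02],[0,0,0,0,0,0]]'
done
python3 - <<'E'
from h import *
s=r.get_state(); togo(s["tool_pos"]); print(s["q"].round(3),s["moment"].round(3))
im,d,C=shot("wrist","w7")
E
```

```text
clock: 7.2
tool_pos: [0.622, -0.0235, 0.0925]
eef_rot: [0.962, -0.273, 0.001, -0.0]
contact_force: [1.7, 1.4, -2.3]
opening: 0.346
finger_force: 25.0
clock: 7.62
tool_pos: [0.6223, -0.0226, 0.0926]
eef_rot: [1.0, 0.007, 0.001, -0.001]
contact_force: [1.4, 2.4, -0.9]
opening: 0.352
finger_force: 25.0
clock: 8.03
tool_pos: [0.6222, -0.022, 0.0926]
eef_rot: [0.979, 0.205, 0.001, -0.001]
contact_force: [0.5, 4.6, -1.0]
opening: 0.356
finger_force: 25.0
pos [ 0.6222 -0.022   0.0926] yaw_y deg -66.39 tool z [ 0.0018  0.0032 -1.    ] shift/25mm [0. 0. 0.]
[ 0.064  0.878 -0.184  1.685  0.246  0.599 -1.417] [ 0.858 -0.326 -0.048]
```

View pics/w7.png

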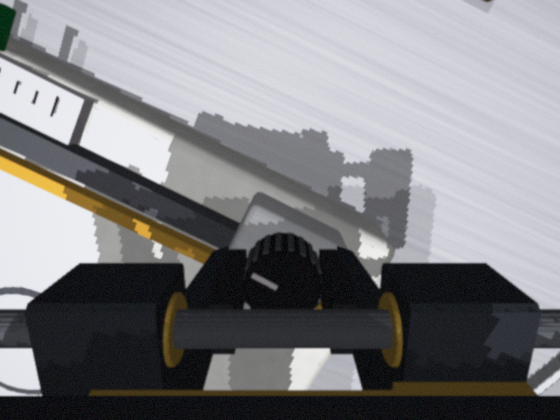

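The gripper holds the knob, at about (280,280), and it has turned 85°. I'll turn it another 39°, then check the pointer with the top and side cameras and with the wrist camera raised.

```bash

python3 -m pendant '[[0,0,0,0,0,-0.02],[0,0,0,0,0,-0.036],[0,0,0,0,0,-0.036],[0,0,0,0,0,-0.036],[0,0,0,0,0,-0.036]]'
python3 -m pendant '[[0,0,0,0,0,-0.034],[0,0,0,0,0,-0.02],[0,0,0,0,0,0],[0,0,0,0,0,0]]'
python3 - <<'E'
from h import *
s=r.get_state(); togo(s["tool_pos"])
for n in ("top","side"):
    a=cv2.imread(f"pics/{n}0.png"); b,d,C=shot(n,n+"1")
    for t,im in (("before",a),("after",b)):
        h,sv,v=cv2.split(cv2.cvtColor(im,cv2.COLOR_BGR2HSV).astype(int)); 
        x0,x1,y0,y1=(220,260,155,180) if n=="top" else (195,240,215,250)
        for k,m in (("red",((h<8)|(h>172))&(sv>80)),("green",(h>45)&(h<85)&(sv>60))):
            m=m[y0:y1,x0:x1]; ys,xs=np.nonzero(m)
            if len(xs): p=np.array([xs.mean()+x0,ys.mean()+y0]); print(n,t,k,len(xs),p.round(2),plane(C,p,.07).round(4))
E
```

```text
clock: 8.5
tool_pos: [0.6216, -0.0214, 0.0926]
eef_rot: [0.894, 0.448, 0.001, -0.001]
contact_force: [0.9, 7.5, -0.8]
opening: 0.355
finger_force: 25.0
clock: 8.83
tool_pos: [0.6214, -0.0212, 0.0925]
eef_rot: [0.854, 0.52, 0.001, -0.001]
contact_force: [-0.1, 6.0, 0.3]
opening: 0.35
finger_force: 25.0
pos [ 0.6214 -0.0212  0.0925] yaw_y deg -27.29 tool z [ 5.0e-04  3.7e-03 -1.0e+00] shift/25mm [0. 0. 0.]
top before red 7 [237.43 170.86] [[0.6468 0.1558 0.07  ]]
top before green 11 [244.   165.18] [[0.665  0.1363 0.07  ]]
top after red 6 [243.  171.5] [[0.6452 0.1387 0.07  ]]
top after green 11 [244.   165.18] [[0.665  0.1363 0.07  ]]
side before red 1 [218. 227.] [[0.6474 0.1583 0.07  ]]
side before green 16 [217.   224.19] [[0.659 0.146 0.07 ]]
side after red 2 [221.5 224. ] [[0.6469 0.1393 0.07  ]]
side after green 16 [216.81 224.31] [[0.6592 0.1468 0.07  ]]
```

```bash

python3 -m pendant '[[0,0,0,0,0,0],[0,0,0,0,0,0],[0,0,0,0,0,0],[0,0,-0.5,0,0,0],[0,0,-1,0,0,0]]' 1 | sed -n 2,5p
python3 -m pendant '[[0,0,-1,0,0,0],[0,0,-0.8,0,0,0.036],[0,0,0,0,0,0.037],[0,0,0,0,0,0.037],[0,0,0,0,0,0.037]]' >/dev/null
python3 -m pendant '[[0,0,0,0,0,0.037],[0,0,0,0,0,0.037],[0,0,0,0,0,0.037],[0,0,0,0,0,0.037],[0,0,0,0,0,0.037]]'>/dev/null
python3 -m pendant '[[0,-1,0,0,0,0.037],[0,-1,0,0,0,0],[0,-1,0,0,0,0],[0,-1,0,0,0,0],[0,-1,0,0,0,0]]' 
python3 -m pendant '[[0,-1,0,0,0,0],[-0.4,-0.5,0,0,0,0],[-0.4,0,0,0,0,0],[0,0,0,0,0,0]]' 
cat > point.py <<'E'
from meas import *
import sys
yaw=np.radians(-3.63); ey=np.array([-np.sin(yaw),np.cos(yaw),0]); ex=np.array([np.cos(yaw),np.sin(yaw),0])
im,d,C=shot("wrist",sys.argv[1]); togo(r.get_state()["tool_pos"])
res={}
for k,z in (("red",.0715),("green",.068)):
    for c,st,m in blobs(im,k,20):
        q=plane(C,c,z)[0]; res.setdefault(k,[]).append(q); print(k,c,st,q.round(4),(q@ey).round(4))
print("pointer-mark mm",1000*(np.mean(res["red"],0)-np.mean(res["green"],0))@ey)
E
python3 point.py w8; python3 -c "
import cv2; cv2.imwrite('pics/w8c.png',cv2.resize(cv2.imread('pics/w8.png')[60:260],None,fx=1.4,fy=1.4))"
```

```text
tool_pos: [0.619, -0.0253, 0.1283]
eef_rot: [0.854, 0.52, -0.003, -0.001]
contact_force: [-0.1, 0.4, 0.3]
opening: 0.706
clock: 10.6
tool_pos: [0.6266, 0.1015, 0.176]
eef_rot: [0.999, -0.033, 0.0, -0.0]
contact_force: [0.3, 0.3, 0.1]
opening: 0.997
finger_force: 0.0
clock: 10.93
tool_pos: [0.6063, 0.1403, 0.1754]
eef_rot: [1.0, -0.031, -0.001, 0.0]
contact_force: [-0.1, 0.0, -0.5]
opening: 0.997
finger_force: 0.0
pos [0.6077 0.1389 0.1755] yaw_y deg -93.68 tool z [-0.0011 -0.001  -1.    ] shift/25mm [0. 0. 0.]
red [283.5 153.5] [283, 141, 2, 26, 52] [0.6426 0.1372 0.0715] 0.1776
green [280.5 118.8] [280, 105, 2, 29, 57] [0.6656 0.1378 0.068 ] 0.1797
green [286.5 119.3] [286, 105, 3, 29, 58] [0.665  0.1338 0.068 ] 0.1756
pointer-mark mm -0.04517380759776768
```

View pics/w8c.png

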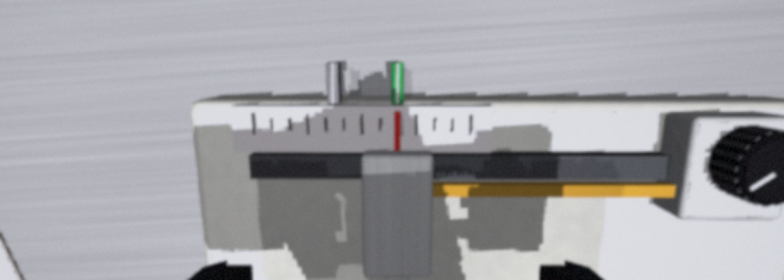

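The pointer stands on the green mark: the red tip at crop (398,130) lines up with the white line at (398,85), 0.05 mm apart. Next I'll fetch the plate.

```bash

python3 -m pendant '[[0,0.6,0,0,0,0],[-0.2,1,0,0,0,0],[-0.2,1,0,0,0,0],[-0.2,1,0,0,0,0],[-0.2,1,0,0,0,0]]' 0.3 >/dev/null
python3 -m pendant '[[-0.2,1,0,0,0,0],[-0.2,1,0,0,0,0],[-0.2,1,0,0,0,0],[-0.2,1,0,0,0,0],[-0.2,1,0,0,0,0]]' >/dev/null
python3 -m pendant '[[-0.2,1,0,0,0,0],[-0.2,1,0,0,0,0],[-0.2,1,0,0,0,0],[-0.2,1,0,0,0,0],[-0.2,1,0,0,0,0]]' >/dev/null
python3 -m pendant '[[-0.2,1,0,0,0,0],[-0.2,1,0,0,0,0],[-0.2,1,0,0,0,0.036],[0,0,0,0,0,0.036],[0,0,0,0,0,0]]'
python3 -m pendant '[[0,0,0,0,0,0]]' >/dev/null
cat > plate.py <<'E'
from meas import *
import sys
im,d,C=shot("wrist",sys.argv[1]); 
for c,st,m in blobs(im,"black",400):
    ys,xs=np.nonzero(m); P=depthpt(C,np.c_[xs,ys],d[ys,xs])
    if st[2]*st[3]>20000 or np.median(P[:,2])>.1: continue
    zt=np.percentile(P[:,2],90); s=abs(P[:,2]-zt)<.003
    b=cv2.minAreaRect((P[s,:2]*1000).astype(np.float32)); print("head",c,st,"ztop",zt.round(4),b)
g=((d>0)).astype(np.uint8)
ys,xs=np.nonzero(d[:262]>0); P=depthpt(C,np.c_[xs,ys],d[ys,xs])
v=cv2.cvtColor(im,cv2.COLOR_BGR2GRAY)
m=np.zeros(d.shape,np.uint8); s=(P[:,2]>.0055)&(P[:,2]<.016); m[ys[s],xs[s]]=1
m=cv2.morphologyEx(m,cv2.MORPH_OPEN,np.ones((3,3)))
for c in cv2.findContours(m,cv2.RETR_EXTERNAL,cv2.CHAIN_APPROX_NONE)[0]:
    if cv2.contourArea(c)>1500:
        Q=plane(C,c[:,0],.01); print("plate",cv2.boundingRect(c),cv2.minAreaRect((Q[:,:2]*1000).astype(np.float32)))
E
python3 plate.py w9; python3 -c "from h import *; togo(r.get_state()['tool_pos'])"
```

```text
clock: 12.65
tool_pos: [0.4932, -0.2991, 0.1752]
eef_rot: [0.989, -0.15, -0.0, 0.001]
contact_force: [-0.2, 0.6, -0.8]
opening: 0.654
finger_force: 0.0
head [452.6  32.5] [414, 0, 93, 60, 2928] ztop 0.0345 ((578.145751953125, -459.8126220703125), (52.14519119262695, 39.06517791748047), 86.8915786743164)
plate (288, 206, 76, 56) ((433.3007507324219, -322.65545654296875), (48.23918914794922, 64.12406158447266), 6.976939678192139)
plate (199, 27, 115, 140) ((570.2733764648438, -296.5577697753906), (90.20159149169922, 108.86883544921875), 73.37862396240234)
pos [ 0.4953 -0.2946  0.1751] yaw_y deg -106.52 tool z [-0.e+00 -1.e-04 -1.e+00] shift/25mm [0. 0. 0.]
```

View pics/w9.png

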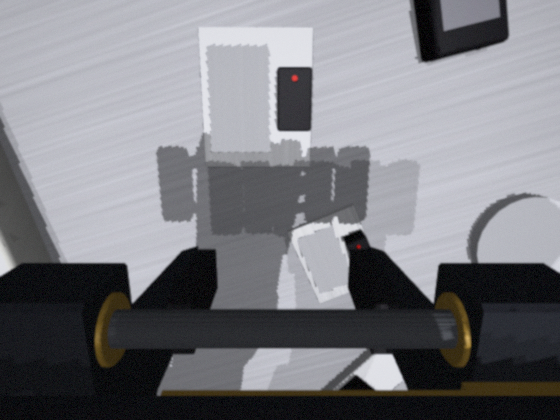

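```bash
python3 - <<'E'
from h import *
im,d,C=load("wrist","w9")
print(plane(C,[(294,99),(277,67),(312,131)],.04).round(4), depthpt(C,[(294,99)],[d[99,294]]).round(4))
im2,d2,C2=load("wrist","w2"); print("LED tri",tri(C,(294.5,78),C2,(353.1,156.5)))
togo([.5617,-.3253,.10])
E
```

```text
[[ 0.5621 -0.3249  0.04  ]
 [ 0.5869 -0.3193  0.04  ]
 [ 0.5359 -0.3315  0.04  ]] [[ 0.5621 -0.325   0.0388]]
LED tri (array([ 0.57584856, -0.32920802,  0.0440066 ]), np.float64(0.00011597762659329834))
pos [ 0.4953 -0.2946  0.1751] yaw_y deg -106.52 tool z [-0.e+00 -1.e-04 -1.e+00] shift/25mm [2.896 0.422 3.005]
```

```bash

python3 -m pendant '[[0.8,0.1,0.5,0,0,0],[0.9,0.1,0.8,0,0,0],[0.8,0.12,0.8,0,0,0],[0.4,0.1,0.8,0,0,0],[0,0,0,0,0,0]]' 0.3
python3 -m pendant '[[0,0,0,0,0,0]]' >/dev/null
python3 -c "from h import *; togo([.5619,-.3252,.016])"
```

```text
clock: 13.2
tool_pos: [0.5623, -0.3237, 0.0986]
eef_rot: [0.99, -0.143, -0.002, -0.001]
contact_force: [0.0, 0.4, -0.3]
opening: 0.65
finger_force: 0.0
pos [ 0.5615 -0.3238  0.1014] yaw_y deg -106.51 tool z [-0.0023  0.0018 -1.    ] shift/25mm [0.039 0.052 3.418]
```

```bash

python3 -m pendant '[[0.04,0.05,0.8,0,0,0],[0,0,0.9,0,0,0],[0,0,0.8,0,0,0],[0,0,0.5,0,0,0],[0,0,0.3,0,0,0]]'
python3 -m pendant '[[0,0,0,0,0,0],[0,0,0,0,0,0]]' 
python3 -c "from h import *; togo([.5619,-.3252,.016])"
```

```text
clock: 13.7
tool_pos: [0.5621, -0.3259, 0.0198]
eef_rot: [0.99, -0.144, -0.001, -0.0]
contact_force: [0.3, 0.5, 0.0]
opening: 0.647
finger_force: 0.0
clock: 13.87
tool_pos: [0.5631, -0.3266, 0.0209]
eef_rot: [0.989, -0.145, 0.001, 0.0]
contact_force: [-0.2, -0.2, -0.1]
opening: 0.651
finger_force: 0.0
pos [ 0.5631 -0.3266  0.0209] yaw_y deg -106.64 tool z [ 9.e-04 -5.e-04 -1.e+00] shift/25mm [-0.064 -0.041  0.197]
```

```bash

python3 -m pendant '[[-0.03,-0.04,0.16,0,0,0],[0,0,0,0,0,0],[0,0,0,0,0,0],[0,0,0,0,0,0],[0,0,0,0,0,0]]' -1 25
python3 -m pendant '[[0,0,0,0,0,0],[0,0,0,0,0,0],[0,0,0,0,0,0]]' 
python3 -m pendant '[[0,0,-0.2,0,0,0],[0,0,-0.4,0,0,0],[0,0,-0.8,0,0,0],[0,0,-0.8,0,0,0],[0,0,0,0,0,0]]' 
python3 -c "from h import *; togo([.5619,-.3252,.016]);shot('wrist','w10')"
```

```text
clock: 14.28
tool_pos: [0.5626, -0.3255, 0.0164]
eef_rot: [0.989, -0.145, 0.0, 0.0]
contact_force: [-0.8, -0.5, 0.5]
opening: 0.296
finger_force: 1.9
clock: 14.53
tool_pos: [0.5626, -0.3255, 0.0164]
eef_rot: [0.989, -0.145, 0.0, 0.0]
contact_force: [-0.8, -0.7, 3.2]
opening: 0.294
finger_force: 25.0
clock: 14.95
tool_pos: [0.5647, -0.3267, 0.075]
eef_rot: [0.989, -0.145, 0.003, 0.001]
contact_force: [0.9, -0.5, -2.4]
opening: 0.292
finger_force: 25.0
pos [ 0.5647 -0.3267  0.075 ] yaw_y deg -106.68 tool z [ 0.0062 -0.0033 -1.    ] shift/25mm [-0.143 -0.029  2.361]
```

```bash

python3 -m pendant '[[0,0,-0.8,0,0,0],[0,0,-1,0,0,-0.024],[0,0,-1,0,0,-0.024],[0,0,-0.8,0,0,-0.024],[0,0,-0.4,0,0,0]]' 
python3 -c "from h import *; togo([.499,.0235,.17])"
```

```text
clock: 15.42
tool_pos: [0.5628, -0.3257, 0.1725]
eef_rot: [1.0, -0.031, 0.001, 0.0]
contact_force: [0.2, -0.8, -1.9]
opening: 0.295
finger_force: 25.0
pos [ 0.5628 -0.3257  0.1725] yaw_y deg -93.61 tool z [ 1.9e-03 -7.0e-04 -1.0e+00] shift/25mm [ -3.427 -13.781   0.083]
```

```bash

python3 -m pendant '[[-0.4,-0.3,0,0,0,0],[-0.6,-0.6,0,0,0,0],[-0.6,-0.9,0,0,0,0],[-0.5,-1,0,0,0,0],[-0.4,-1,0,0,0,0]]' >/dev/null
python3 -m pendant '[[-0.3,-1,0,0,0,0],[-0.2,-1,0,0,0,0],[-0.2,-1,0,0,0,0],[-0.2,-1,0,0,0,0],[0,-1,0,0,0,0]]' >/dev/null
python3 -m pendant '[[0,-1,0,0,0,0],[0,-1,0,0,0,0],[0,-1,0,0,0,0],[0,-1,0,0,0,0],[0,-1,0,0,0,0]]' 
python3 -m pendant '[[0,-0.5,0,0,0,0],[0,-0.2,0,0,0,0],[0,0,0,0,0,0],[0,0,0,0,0,0]]' 
python3 -c "from h import *; togo([.499,.0235,.17]);shot('wrist','w11'); import os; print(r.get_state()['contact_force'])"
```

```text
clock: 16.67
tool_pos: [0.4989, 0.0256, 0.1699]
eef_rot: [0.999, -0.034, -0.001, 0.0]
contact_force: [0.4, -0.6, -2.4]
opening: 0.293
finger_force: 25.0
clock: 17.0
tool_pos: [0.5004, 0.0407, 0.1704]
eef_rot: [0.999, -0.033, -0.001, 0.001]
contact_force: [-0.2, -0.8, -1.7]
opening: 0.292
finger_force: 25.0
pos [0.5004 0.0407 0.1704] yaw_y deg -93.8 tool z [-0.0015 -0.0013 -1.    ] shift/25mm [-0.01   0.692  0.015]
[ 0.38274176  0.38823608 -2.48892302]
```

View pics/w11.png

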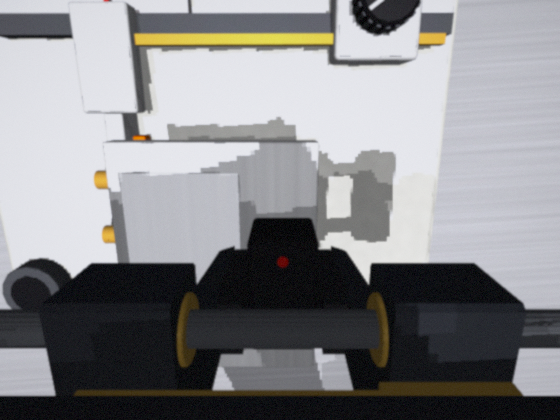

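The plate is held square, with its far edge along row 141. The far buffer shows at (142,138), the brass screws at (100,180) and (108,234), and the knob at (388,10). I'll work out the alignment in base axes.

```bash
python3 - <<'E'
from meas import *
yaw=np.radians(-3.63); B=np.array([[np.cos(yaw),np.sin(yaw)],[-np.sin(yaw),np.cos(yaw)]])
im,d,C=load("wrist","w11"); be=lambda P:(B@np.asarray(P)[...,:2].T).T.round(4)
print("TCP",be(np.load("pics/w11.npz")["pos"]))
for k in ("orange","yellow"):
    for c,st,m in blobs(im,k,20):
        ys,xs=np.nonzero(m); P=depthpt(C,np.c_[xs,ys],d[ys,xs]); print(k,c,st,"z",np.median(P[:,2]).round(4),be(np.median(P,0)),"range ey",be(P)[:,1].min(),be(P)[:,1].max(),"ex",be(P)[:,0].min(),be(P)[:,0].max())
# plate by depth
ys,xs=np.nonzero(d[:262]>0); P=depthpt(C,np.c_[xs,ys],d[ys,xs]); s=(P[:,2]>.157)&(P[:,2]<.172)&(xs>90)&(xs<330)
Q=be(P[s]); print("plate z",np.percentile(P[s,2],[5,50,95]).round(4),"ex max",np.percentile(Q[:,0],99.5),"ey",np.percentile(Q[:,1],[.5,99.5]))
for t in ("w3","w4"):
    im,d,C=load("wrist",t)
    for c,st,m in blobs(im,"orange",20):
        ys,xs=np.nonzero(m); P=depthpt(C,np.c_[xs,ys],d[ys,xs]); q=be(P); print(t,"z",np.percentile(P[:,2],[5,95]).round(4),"ey",np.percentile(q[:,1],[3,50,97]),"ex",np.percentile(q[:,0],[3,50,97]))
E
```

```text
TCP [0.4968 0.0723]
orange [139.  137.3] [133, 135, 13, 5, 38] z 0.0687 [0.545  0.1676] range ey 0.072 0.1721 ex 0.5436 0.5656
yellow [231.8  39.2] [134, 33, 200, 13, 2288] z 0.0775 [0.6034 0.1028] range ey 0.0416 0.1613 ex 0.5656 0.6083
yellow [431.2  38.4] [419, 33, 26, 12, 273] z 0.0773 [ 0.6036 -0.0173] range ey -0.026 0.072 ex 0.5656 0.6082
yellow [100.2 180. ] [95, 177, 11, 7, 63] z 0.0734 [0.5168 0.1955] range ey 0.1915 0.1992 ex 0.5146 0.5189
yellow [107.5 235.6] [103, 233, 10, 7, 59] z 0.0734 [0.4768 0.1956] range ey 0.1918 0.199 ex 0.4743 0.4788
plate z [0.1629 0.1641 0.1652] ex max 0.5508 ey [0.057423 0.1462  ]
w3 z [0.0663 0.0702] ey [0.181176 0.1857   0.1894  ] ex [0.530876 0.5395   0.5457  ]
w3 z [0.0669 0.0699] ey [0.181205 0.18505  0.18903 ] ex [0.455835 0.45955  0.46173 ]
w4 z [0.0678 0.0701] ey [0.1822  0.18495 0.1879 ] ex [0.5314   0.5381   0.544718]
w4 z [0.0658 0.0699] ey [0.181404 0.1858   0.1884  ] ex [0.45691  0.4605   0.461796]
```

```bash

python3 -m pendant '[[0,0,0.6,0,0,0],[0,0,0.9,0,0,0],[0,0,0.9,0,0,0],[0,0,0.8,0,0,0],[0,0,0.4,0,0,0]]' 
python3 -m pendant '[[0,0,0,0,0,0],[0,0,0,0,0,0]]' 
python3 -c "from h import *; togo([.4985,.024,.0714]); print(r.get_state()['moment'])"
```

```text
clock: 17.47
tool_pos: [0.4998, 0.0399, 0.079]
eef_rot: [0.999, -0.034, -0.001, 0.001]
contact_force: [0.4, 0.2, -3.0]
opening: 0.294
finger_force: 25.0
clock: 17.63
tool_pos: [0.5009, 0.0409, 0.0809]
eef_rot: [0.999, -0.033, -0.0, 0.0]
contact_force: [1.2, -0.1, -2.1]
opening: 0.291
finger_force: 25.0
pos [0.5009 0.0409 0.0809] yaw_y deg -93.8 tool z [-6.e-04 -7.e-04 -1.e+00] shift/25mm [-0.05   0.679  0.382]
[-0.03826301 -0.03035117 -0.04559312]
```

```bash

python3 -m pendant '[[0,0,0.15,0,0,-0.001],[0,0,0.1,0,0,0],[0,0,0.04,0,0,0],[0,0,0,0,0,0],[0,0,0,0,0,0]]' | sed -n 2,4p
for i in 1 2 3 4; do python3 -m pendant '[[0,0,0.03,0,0,0],[0,0,0,0,0,0],[0,0,0,0,0,0]]' | sed -n 2,4p; done
```

```text
tool_pos: [0.5011, 0.0419, 0.074]
eef_rot: [1.0, -0.031, 0.0, -0.0]
contact_force: [0.6, 0.4, -2.0]
tool_pos: [0.501, 0.0419, 0.073]
eef_rot: [1.0, -0.031, 0.0, 0.0]
contact_force: [-0.4, -0.5, -2.3]
tool_pos: [0.5009, 0.0419, 0.0722]
eef_rot: [1.0, -0.031, -0.0, 0.0]
contact_force: [-0.2, 0.5, -2.3]
tool_pos: [0.5009, 0.0419, 0.0714]
eef_rot: [1.0, -0.031, -0.0, 0.0]
contact_force: [0.4, 1.0, -1.0]
tool_pos: [0.501, 0.0419, 0.0713]
eef_rot: [1.0, -0.031, 0.0, 0.0]
contact_force: [-0.5, -0.6, 6.1]
```

```bash

python3 -m pendant '[[0,0,-0.015,0,0,0],[0,0,0,0,0,0],[0,0,0,0,0,0]]' | sed -n 2,4p
python3 -m pendant '[[0,-0.1,0,0,0,0],[0,-0.15,0,0,0,0],[0,-0.15,0,0,0,0],[0,-0.1,0,0,0,0],[0,0,0,0,0,0]]' | sed -n 2,4p
python3 -m pendant '[[0,0,0,0,0,0],[0,0,0,0,0,0],[0,0,0,0,0,0]]' | sed -n 2,4p
```

```text
tool_pos: [0.501, 0.0419, 0.0713]
eef_rot: [1.0, -0.031, 0.0, 0.0]
contact_force: [-1.8, -0.1, 3.9]
tool_pos: [0.5022, 0.0548, 0.0713]
eef_rot: [1.0, -0.031, 0.0, 0.0]
contact_force: [-0.6, -3.2, 5.5]
tool_pos: [0.5022, 0.0547, 0.0713]
eef_rot: [1.0, -0.031, 0.0, -0.0]
contact_force: [0.4, -2.5, 5.0]
```

```bash

python3 -m pendant '[[0,0,-0.012,0,0,0],[0,0,0,0,0,0],[0,0,0,0,0,0]]' | sed -n 2,4p
for i in 1 2 3 4 5; do python3 -m pendant '[[0,-0.04,0,0,0,0],[0,0,0,0,0,0],[0,0,0,0,0,0]]' | sed -n 2,4p; done; python3 -c "from h import *; print(r.get_state()['moment'])"
```

```text
tool_pos: [0.502, 0.0551, 0.0713]
eef_rot: [1.0, -0.03, 0.0, -0.0]
contact_force: [1.2, -0.4, 1.1]
tool_pos: [0.5019, 0.0556, 0.0713]
eef_rot: [1.0, -0.031, 0.0, -0.0]
contact_force: [0.8, -0.7, 0.0]
tool_pos: [0.5018, 0.0565, 0.0713]
eef_rot: [1.0, -0.031, -0.0, -0.0]
contact_force: [-0.5, -1.3, -0.7]
tool_pos: [0.5017, 0.0576, 0.0713]
eef_rot: [1.0, -0.031, -0.0, -0.0]
contact_force: [0.3, -0.1, -0.4]
tool_pos: [0.5018, 0.0582, 0.0713]
eef_rot: [1.0, -0.031, -0.0, 0.0]
contact_force: [0.9, -2.3, -1.0]
tool_pos: [0.5017, 0.0587, 0.0713]
eef_rot: [1.0, -0.031, -0.0, 0.0]
contact_force: [-0.0, -3.8, -0.4]
[-0.72477311  0.12546337  0.0361401 ]
```

```bash

for i in 1 2; do python3 -m pendant '[[0,-0.04,0,0,0,0],[0,0,0,0,0,0],[0,0,0,0,0,0],[0,0,0,0,0,0]]' | sed -n 2,4p; done; python3 -c "from h import *; print(r.get_state()['moment'])"
```

```text
tool_pos: [0.5018, 0.0593, 0.0714]
eef_rot: [1.0, -0.031, -0.0, 0.001]
contact_force: [-0.2, -5.6, 0.3]
tool_pos: [0.5017, 0.0597, 0.0714]
eef_rot: [1.0, -0.032, -0.0, 0.001]
contact_force: [-0.5, -6.9, 0.6]
[-1.25889625  0.1522477   0.07303547]
```

```bash

for i in 1 2; do python3 -m pendant '[[0,-0.04,0,0,0,0],[0,0,0,0,0,0],[0,0,0,0,0,0],[0,0,0,0,0,0]]' - 30 | sed -n 2,4p; done
python3 -m pendant '[[0,0,0,0,0,0],[0,0,0,0,0,0],[0,0,0,0,0,0],[0,0,0,0,0,0],[0,0,0,0,0,0]]' 
python3 - <<'E'
from meas import *
F=[]; M=[]
for i in range(3):
    im,d,C=shot("wrist",f"w12_{i}"); s=r.get_state(); F.append(s["contact_force"]);M.append(s["moment"])
print(np.mean(F,0).round(2),np.mean(M,0).round(3)); togo(s["tool_pos"])
yaw=np.radians(-3.63); B=np.array([[np.cos(yaw),np.sin(yaw)],[-np.sin(yaw),np.cos(yaw)]]); be=lambda P:(B@np.asarray(P)[...,:2].T).T.round(4)
for k in ("orange","yellow"):
    for c,st,m in blobs(im,k,12):
        ys,xs=np.nonzero(m); P=depthpt(C,np.c_[xs,ys],d[ys,xs]); print(k,c,st,be(np.median(P,0)))
ys,xs=np.nonzero(d[:262]>0); P=depthpt(C,np.c_[xs,ys],d[ys,xs]); s=(P[:,2]>.06)&(P[:,2]<.0685)
q=be(P[s]); print("plate z",np.percentile(P[s,2],[5,50,95]),"ex",np.percentile(q[:,0],[.5,99.5]),"ey",np.percentile(q[:,1],[.5,99.5]))
E
```

```text
tool_pos: [0.5017, 0.0601, 0.0714]
eef_rot: [0.999, -0.032, -0.001, 0.001]
contact_force: [-0.8, -7.7, 1.4]
tool_pos: [0.5017, 0.0605, 0.0715]
eef_rot: [0.999, -0.032, -0.001, 0.002]
contact_force: [-1.3, -7.7, 1.5]
clock: 23.22
tool_pos: [0.5017, 0.0605, 0.0715]
eef_rot: [0.999, -0.032, -0.001, 0.002]
contact_force: [-1.0, -9.1, 2.3]
opening: 0.295
finger_force: 30.0
[-0.38 -8.82  1.64] [-1.695  0.115  0.032]
pos [0.5017 0.0605 0.0715] yaw_y deg -93.68 tool z [-0.0014 -0.0035 -1.    ] shift/25mm [0. 0. 0.]
orange [ 95.4 173.9] [85, 155, 19, 38, 281] [0.538  0.1681]
yellow [ 32.9 227.4] [23, 222, 20, 12, 184] [0.5167 0.1954]
plate z [0.06366442 0.06521478 0.06655106] ex [0.4981 0.5968] ey [0.006  0.1724]
```

View pics/w12_2.png

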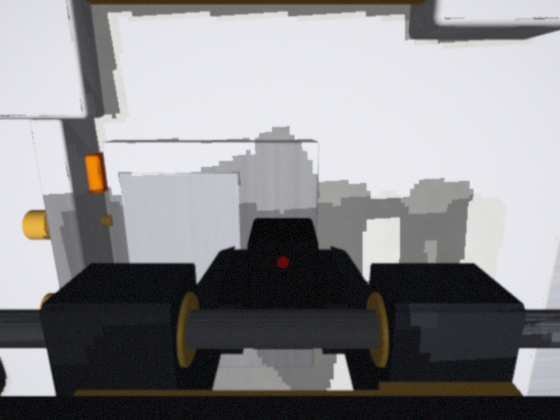

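The plate sits square on the far buffer at (95,173), and the screw tip at (105,220) faces the edge. The push is about 9 N, so I'll add a little and hold.

```bash

python3 -m pendant '[[0,-0.04,0,0,0,0],[0,0,0,0,0,0],[0,0,0,0,0,0],[0,0,0,0,0,0],[0,0,0,0,0,0]]' | sed -n 2,4p
for i in 1 2 3 4 5 6; do python3 -m pendant '[[0,0,0,0,0,0],[0,0,0,0,0,0],[0,0,0,0,0,0],[0,0,0,0,0,0],[0,0,0,0,0,0]]' | sed -n 4p; done
python3 - <<'E'
from h import *
im,d,C=shot("top","top2"); F=[]
for i in range(6): optics.snapshot("wrist"); F.append(r.get_state()["contact_force"])
print(np.mean(F,0).round(2)); togo(r.get_state()["tool_pos"])
h,sv,v=cv2.split(cv2.cvtColor(im,cv2.COLOR_BGR2HSV).astype(int))
for t in ("top1","top2"):
    h,sv,v=cv2.split(cv2.cvtColor(cv2.imread(f"pics/{t}.png"),cv2.COLOR_BGR2HSV).astype(int))
    m=(((h<8)|(h>172))&(sv>80))[155:180,220:260]; ys,xs=np.nonzero(m); print(t,len(xs),xs.mean()+220,ys.mean()+155)
E
```

```text
tool_pos: [0.5017, 0.0608, 0.0715]
eef_rot: [0.999, -0.032, -0.001, 0.002]
contact_force: [-1.9, -10.5, 2.2]
contact_force: [-1.1, -9.9, 2.4]
contact_force: [-0.8, -10.2, 1.5]
contact_force: [-0.1, -10.4, 2.1]
contact_force: [-1.5, -10.3, 2.1]
contact_force: [-0.6, -9.9, 1.7]
contact_force: [-0.8, -9.0, 2.0]
[-0.95 -9.72  2.57]
pos [0.5017 0.0608 0.0715] yaw_y deg -93.71 tool z [-0.0015 -0.0043 -1.    ] shift/25mm [0. 0. 0.]
top1 6 243.0 171.5
top2 6 243.0 171.5
```

```bash
python3 -c "from plant import r; print(r.finish_job())"
```

```text
the job is handed in; nothing more can be done
None
```

The red pointer stands on the green mark, and the plate lies flat and centred against the buffers, still gripped and pressed at about 10 N; the job is handed in, but the interface returned no verdict.

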